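Latch the torch-spares cassettes into their rack

ROBOT

A 6-joint arm with a two-finger parallel gripper is mounted at the origin on a cart in front of the work surface, level with it; the furniture and walls round the work are solid. World frame = base frame: x ahead of the robot, y to its left, z up, the work surface at z = 0. Lengths are in mm, angles in degrees, forces in N, time in s.
With the tool pointing down it reaches from about 300 to 850 mm from the base axis. Payload 4.2 kg.
Tool frame: the origin (TCP) lies midway between the tips of the shut fingers; the grasp point (between the pads) lies 19 mm behind it; z points along the fingers, y is the line along which they close (so a half turn about z gives the same grasp; the last joint's range is limited). The gripper opens to 91 mm and grips with 3 to 60 N. Pads are 32 mm wide; open, the fingers measure 118 mm over their backs; the gripper's body (76 mm by 178 mm) begins 60 mm behind the grasp point.
Start: joints at [-71.276, 18.312, 89.639, -0, 72.044, -1.146], TCP at [195.441, -540.783, 213.976] pointing down, gripper open.
Joint ranges: [-177.97, 177.97], [-48.28, 115.42], [12.27, 149.76], [-77.06, 257.06], [2.81, 150.46], [-146.56, 146.56]. Speed limits (degrees/s): [147.25, 147.25, 180, 180, 180, 180].

INTERFACE

Orientations are given as [roll, pitch, yaw] about the fixed x, y, z axes, in that order (R = Rz(yaw) Ry(pitch) Rx(roll)).
In Python, from workcell import env gives the robot as it stands.
- The arm moves only by the tool jog_arm, never from a script. Its argument "steps" is one flat list of numbers, 5 for each row, row after row: the closure, from 0 (fully open) to 1 (shut), then the shift along the tool's x, y, z in cm, then the turn about the tool's z in degrees. A call has 1 to 20 rows; each row is the pose to reach, as a shift and turn from the pose commanded when the call began, along the tool's axes at that moment; what a row does not reach only later rows make up. A row lasts 1/10 s, in which the tool goes at most 50 mm and 8.59 degrees, less where a joint would pass 70% of its speed; a pose out of reach is approached as far as the arm can. A call with a gripper value outside its range is refused whole. The fingers move at their own pace and stop on an object; "force" is the grip in N (left out, the last holds). Time passes only in rows, so rows that repeat a pose let the fingers close. It gives the time, the measured TCP pose, the force and the opening at its end, in the units of the state.
- env.state(): the state, without advancing time (a new reading comes with each control period).
- env.grab_frame(name): name is "side" or "top"; returns the picture (400x640x3 uint8, red, green, blue); there is no depth.
- env.camera_params(name): a dict with "fx", "fy", "cx", "cy" (pixels), "k1" (the pictures are not rectified: a ray, as slopes to the right and down, at radius r is drawn at 1 + k1 r^2 times it, then the intrinsics apply), "R" (3x3) and "t" (3): a world point X has camera coordinates R X + t. Camera axes: x right, y down, z forward; pixel columns grow to the right and rows downward; lengths in mm; the calibration is good to about 2 mm. A picture is of the moment at which its call begins. camera_params takes no time and is no camera call.
- env.job_done(): hands the job in, once; it reports no verdict.
The state is a dict: "time_s": time; "qpos": joint angles; "qvel": joint speeds; "effort": joint torques, N m; "ee_pos": TCP position; "ee_rot": TCP orientation; "force": force on the tool from outside, world axes, zero at the start; "torque": the same for the moment, N m; "gripper_width": finger opening in mm.
Only numpy, scipy, OpenCV 4.12 (cv2) and the standard library are available. Lean on these libraries where they do the work, as an engineer would, in place of code of your own. Each camera call takes 0.05 s, during which the arm holds its last target. There are 200 camera calls.

TASK

Put the torch spares away: load the cassette of ceramic cups lying on the bench nose first into the empty bay of the bench rack, and push the electrode cassette that was left half out fully home in its own bay, so that behind each of them the spring latch has snapped up again. A latch must be pressed down before a cassette can pass over it, and a spring at the back of the bay pushes back against it, so it has to go in far enough for the latch to catch. Push firmly but don't ram them, and leave the tin, the bracket and the bolt where they lie.

Things in the scene. Friction and masses are not known exactly. Their poses are not given: they have to be found in the camera images.
- rack: Fixed grey sheet-steel rack, 224 x 130 x 42 mm, two bays side by side. Origin: centre of its underside; x runs into the bays (mouths at -x), z up. Bay centre lines at y = +29 mm (bay a) and -29 mm (bay b). Steel runners, top at z 22 mm, from x -107 to +83 mm (back wall there). Side walls (53 mm apart) from x -70; lips and, at x -57 to -37, a bridge cover each bay: underside z 38.5, top 41.5 mm.
- cup_cassette: Loose grey tray 150 x 50 x 14 mm, about 0.55 kg, with five orange ceramic cups across it; lies on the bench. Origin: centre of its underside; +x points to the nose (44 mm wide, dark block), the tail is at x -75 mm. Upright steel pull at the tail: x -75 to -67, y -18 to +18, up to z 46 mm. Home: origin at x about 5 mm, y -29, z 22 mm in the rack's frame, axes alike.
- rod_cassette: Loose tray of the same size, shape, mass and axes as cup_cassette, with five thin rods and copper collets lying along it. It starts half out of bay a (origin x -48 to -30 mm in the rack's frame), holding that latch down. Home: origin at x about 5 mm, y +29, z 22 mm in the rack's frame; it can be pushed only 3 mm deeper, to the back wall, where it may stay or be sprung back against the latch's tooth.
- latch_a (a joint): Leaf latch of bay a, rad: 0 = up, 0.10 = tooth level with the runners, 0.13 = stop. Pivot inside the bay; its square tooth (18 mm wide) stands at rack x -80 to -70 mm, top 7 mm above the runners when up; 2.5 to 3 N press it down. A thumb tab runs on from the tooth to x -105 mm below runner level. Up, it blocks a cassette at runner level either way.
- latch_b (a joint): The same latch of bay b, the empty bay (up at the start). A cassette's nose set down on it from above, in the 13 mm between tooth and bridge, presses it open; its underside then keeps it down until the tail has passed x -70 mm. At the back of each bay a spring plunger meets the nose at rack x +70 mm and pushes back with 3 N, rising to 6.5 N at the back wall (x +83).
- paste_tin: Bystander: round tin, 65 mm across, 37 mm high, red lid; origin at the centre of its underside. Leave it alone.
- bracket_1: Bystander: small bent steel angle, 34 x 44 x 30 mm; origin at the centre of its underside. Leave it alone.
- bolt_1: Bystander: hexagon bolt, 19 x 47 x 17 mm, lying on the bench; origin at the centre of its underside. Leave it alone.
- tool_tub: Obstacle, fixed: black plastic tub 190 x 270 x 146 mm just behind the rack, full of sheet offcuts that stand up to about 0.22 m above the bench; origin near the centre of its underside, x ahead of the robot. Between robot and rack a red lead arches over the bench front: x 0.38 to 0.45 m, y -0.5 to 0.17 m, up to 0.17 m high. Carry things above both.

How it is judged (in metres and radians):
At the end, for the whole second after the job is handed in: Both cassettes lie home on the runners of their bays (cup cassette in bay b, rod cassette in bay a; 2 to 12 mm along, 4 mm across, 3 mm in height), at rest, with both latches sprung up behind them (within 0.035 rad of fully up) (x of cup_cassette in the frame of rack between 0.002 and 0.012 m and y of cup_cassette in the frame of rack between -0.033 and -0.025 m and z of cup_cassette in the frame of rack between 0.019 and 0.0255 m and value of joint each of latch_b, latch_a below 0.035 rad and linear speed of each of cup_cassette, rod_cassette below 0.01 m/s and x of rod_cassette in the frame of rack between 0.002 and 0.012 m and y of rod_cassette in the frame of rack between 0.025 and 0.033 m and z of rod_cassette in the frame of rack between 0.019 and 0.0255 m); the robot touches nothing.
It fails at once if a bystander (tin, bracket or bolt) is shifted by more than 30 mm (distance of any of paste_tin, bracket_1, bolt_1 from where it was at the start of the episode above 0.03 m).
It fails at once if a cassette is rammed: over 45 N between it and the rack (contact force between any of cup_cassette, rod_cassette and rack above 45 N).
It also fails if it takes over 67 s, if anything falls off the work surface, if the arm or the gripper's body presses on something with over 40 N, if the wrist force passes 120 N, or if a joint passes its speed limit or range.

## Working session

There is one attempt and no reset: what is moved stays moved. The work goes in short steps, Python scripts to look and compute and a tool call to move; the robot and the scene stay as the last step left them, time stands still between calls to the robot, and variables do not carry over. Pictures are saved under pics/ and viewed, on a budget of 10 in all, crops included, one or two more only if the job needs it, and the job is handed in when it is done.

Besides the shell and the picture viewer there is one more tool, called after "Emit:" by a JSON object that holds its "method" and its "body". jog_arm: Moves the arm, as the interface text tells. Its arguments: {"type":"object","properties":{"steps":{"type":"array","items":{"type":"number"}},"force":{"type":"number"}},"required":["steps"]}

```bash
mkdir -p pics; ls
python3 - <<'E'
from workcell import env
import cv2
print(env.state())
for n in("side","top"):
    print(n,env.camera_params(n)); cv2.imwrite(f"pics/{n}0.png",env.grab_frame(n)[:,:,::-1])
E
```

```text
pics
{'time_s': 0.0, 'qpos': array([-7.12749525e+01,  1.83542650e+01,  8.97061895e+01,  1.43934127e-04,
        7.20433524e+01, -1.14622710e+00]), 'qvel': array([ 0.03709727,  0.10187713, -0.11770442, -0.00488935,  0.05810643,
       -0.01790884]), 'effort': array([ 2.09067301e-03, -4.12461019e+01, -2.31976408e+01,  7.29205948e-02,
        4.57879307e-02, -1.50719607e-04]), 'ee_pos': array([ 195.28567413, -540.29219703,  213.09544111]), 'ee_rot': array([-1.79896217e+02, -2.21337900e-03,  1.98712281e+01]), 'force': array([-0.05715843, -1.62956174,  0.27170405]), 'torque': array([-0.05194484,  0.02690912, -0.01002953]), 'gripper_width': 91.25600898236493}
side {'fx': 439.9413219858914, 'fy': 439.9413219858914, 'cx': 327.60326652195516, 'cy': 196.21006788780568, 'k1': -0.007270073625709336, 'R': array([[ 0.91859767,  0.39454872, -0.02257501],
       [ 0.21006431, -0.53586634, -0.81775317],
       [-0.33474066,  0.74644395, -0.57512618]]), 't': array([-522.98039885, -149.32583282, 1224.79064498])}
top {'fx': 424.12776945649193, 'fy': 424.12776945649193, 'cx': 325.1591306613001, 'cy': 205.69192015817057, 'k1': 0.039433452341679234, 'R': array([[-0.01060017, -0.99932552,  0.03515893],
       [-0.99608548,  0.00746694, -0.08807928],
       [ 0.08775734, -0.03595495, -0.99549279]]), 't': array([-94.09423758, 607.28612838, 874.4404941 ])}
```

View pics/top0.png

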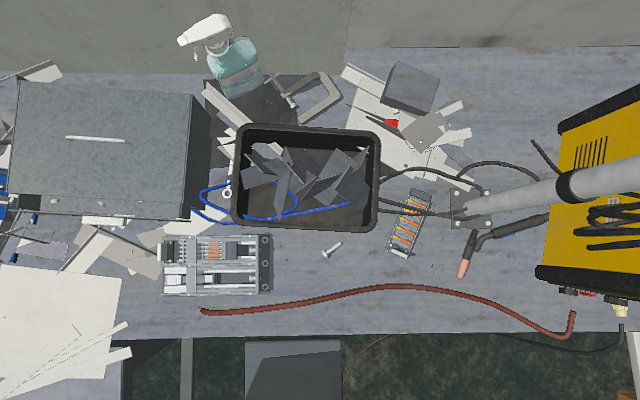

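View pics/side0.png

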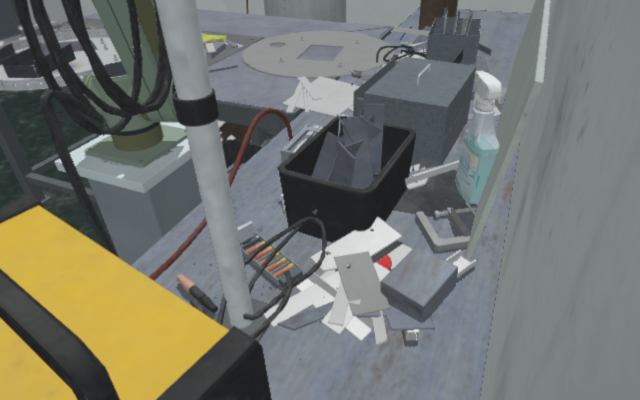

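Run:
```python
import cv2
im=cv2.imread("pics/top0.png")
for n,(a,b,c,d),s in(("rack",(150,280,225,305),6),("cas",(375,475,170,270),6)):
    cv2.imwrite(f"pics/{n}.png",cv2.resize(im[c:d,a:b],None,fx=s,fy=s,interpolation=cv2.INTER_CUBIC))
```

```text
(no output)
```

View pics/rack.png

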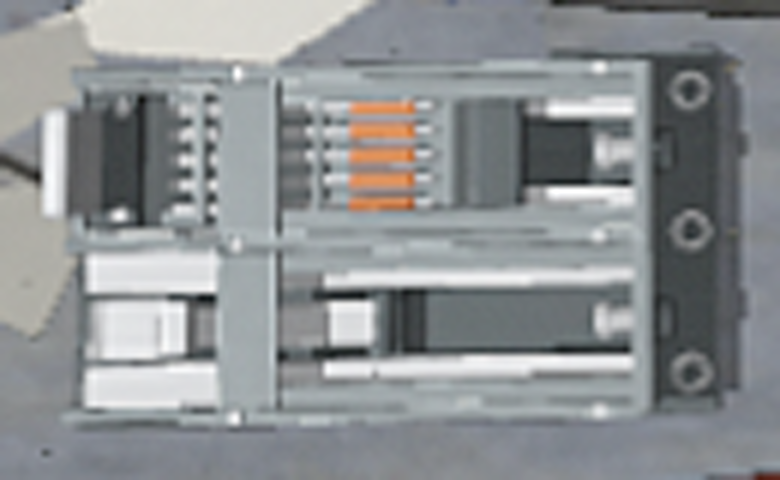

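View pics/cas.png

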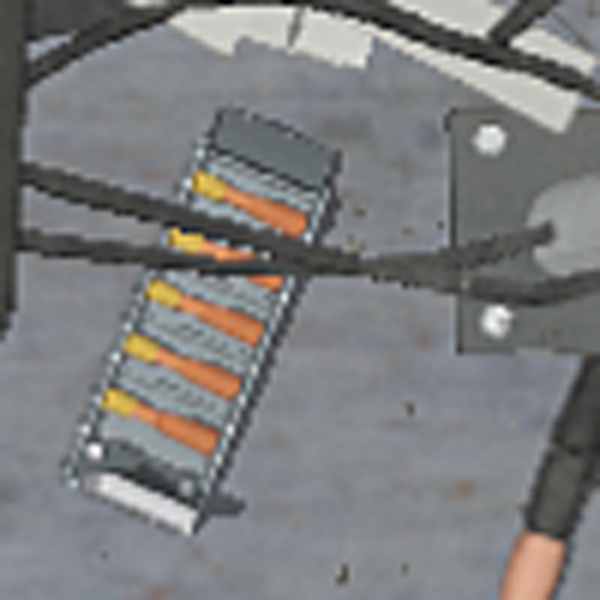

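```bash
cat > h.py <<'E'
import numpy as np, cv2
from workcell import env
def proj(X,n="top"):
    c=env.camera_params(n); p=np.atleast_2d(X)@c["R"].T+c["t"]; s=p[:,:2]/p[:,2:]
    s=s*(1+c["k1"]*(s**2).sum(1,keepdims=True)); return s*[c["fx"],c["fy"]]+[c["cx"],c["cy"]]
def back(uv,z,n="top"):
    c=env.camera_params(n); d=(np.atleast_2d(uv)-[c["cx"],c["cy"]])/[c["fx"],c["fy"]]; s=d.copy()
    for _ in range(20): s=d/(1+c["k1"]*(s**2).sum(1,keepdims=True))
    r=np.c_[s,np.ones(len(s))]@c["R"]; o=-c["R"].T@c["t"]
    return o+r*((np.asarray(z)-o[2])/r[:,2])[:,None]
def pose(P,x,y,yaw,z=0):
    a=np.radians(yaw);c,s=np.cos(a),np.sin(a)
    return np.atleast_2d(P)@np.array([[c,-s,0],[s,c,0],[0,0,1]]).T+[x,y,z]
def box(x0,x1,y0,y1,z0,z1):
    P=np.array([[x,y,z] for x in(x0,x1) for y in(y0,y1) for z in(z0,z1)],float)
    return P,[(0,1),(2,3),(4,5),(6,7),(0,2),(1,3),(4,6),(5,7),(0,4),(1,5),(2,6),(3,7)]
def crop(im,a,b,c,d,s): return cv2.resize(im[c:d,a:b],None,fx=s,fy=s,interpolation=cv2.INTER_CUBIC)
def draw(img,b,p,a,c,s,col,n="top"):
    P,E=b; q=(proj(pose(P,*p),n)-[a,c]+.5)*s-.5
    for i,j in E: cv2.line(img,tuple(int(v) for v in q[i].round()),tuple(int(v) for v in q[j].round()),col,1)
E
python3 - <<'E'
from h import *
from scipy.optimize import least_squares
f=lambda uv,a,c:(np.array(uv,float)+.5)/6-.5+[a,c]
# rack: bridge edges mid, screws
uv=f([(237,73),(237,243),(235,417)],150,225); W=back(uv,np.full(3,42.)); print("bridge screws",W.round(1))
uv2=f([(598,67),(598,234),(598,405),(690,90),(690,231),(690,373)],150,225); W2=back(uv2,np.full(6,42.)); print(W2.round(1))
d=W2[1]-W[1]; print("yaw",np.degrees(np.arctan2(d[1],d[0])), np.degrees(np.arctan2(*(W2[4]-W[1])[[1,0]])))
y=W[0]-W[2]; print(np.degrees(np.arctan2(y[1],y[0]))-90, np.linalg.norm(y))
# cassette
Pm=np.array([[-75,25,14],[-75,-25,14],[-75,18,46],[-75,-18,46]])
o=f([(68,478),(205,520),(85,482),(192,533)],375,170)
n=f([(225,108),(340,155)],375,170); Nm=np.array([[75,22,14],[75,-22,14]])
r=least_squares(lambda p:(proj(pose(np.r_[Pm,Nm],*p))-np.r_[o,n]).ravel(),[500,-200,-20]); print(r.x.round(1),r.fun.round(1))
print("tub rim front corners",back([(232,228),(378,232),(380,140),(240,125)],[146.]*4).round(0))
print("greybox", back([(192,220),(10,212)],[100.]*2).round(0), back([(192,220)],[200.]).round(0))
print("pole base",back([(472,207)],[0.]).round(0),"torch",back([(465,268)],[20.]).round(0),"bolt",back([(332,249)],[8.]).round(0))
print("lead",back([(205,311),(380,288)],[0.,150]).round(0))
im=cv2.imread("pics/top0.png")
m=W.mean(0);
yaw=np.degrees(np.arctan2(*(W2[4]-W[1])[[1,0]]))
c=pose([[47,0,0]],m[0],m[1],yaw)[0]; print("rack",c,yaw)
A=crop(im,150,280,225,305,6)
for b in(box(-57,-37,-65,65,38.5,41.5),box(-107,83,-56,-2,22,22),box(-112,112,-65,65,0,0)): draw(A,b,(c[0],c[1],yaw),150,225,6,(0,0,255))
for ox in(-48,-30):draw(A,box(ox-75,ox-67,11,47,68,68),(c[0],c[1],yaw),150,225,6,(0,255,255))
B=crop(im,380,430,185,265,6)
for b in(box(-75,75,-25,25,0,14),box(-75,-67,-18,18,14,46)): draw(B,b,r.x,380,185,6,(0,0,255))
C=np.zeros((480+0,1080,3),np.uint8); C[:480,:780]=A; C[:480,780:]=B
cv2.imwrite("pics/ov.png",cv2.resize(C,(800,356),interpolation=cv2.INTER_AREA))
E
```

```text
bridge screws [[543.3 180.9  42. ]
 [485.8 179.8  42. ]
 [427.6 179.2  42. ]]
[[544.   58.6  42. ]
 [487.   58.2  42. ]
 [429.4  57.8  42. ]
 [535.7  27.1  42. ]
 [487.5  26.9  42. ]
 [439.6  26.8  42. ]]
yaw -89.42660139724734 -89.32596657365082
-89.1418589793578 115.74113378123718
[ 571.2 -281.4  -23.9] [-0.8 -0.1 -2.3  2.2  2.2  0.8  0.3 -0.7  0.6 -1.2 -0.  -1.1]
tub rim front corners [[ 556.   75.  146.]
 [ 547. -192.  146.]
 [ 719. -200.  146.]
 [ 748.   62.  146.]]
greybox [[574. 160. 100.]
 [593. 492. 100.]] [[569. 132. 200.]]
pole base [[ 604. -426.    0.]] torch [[ 471. -397.   20.]] bolt [[ 514. -114.    8.]]
lead [[ 387.  156.    0.]
 [ 445. -193.  150.]]
rack [486.12533229 132.95639974   0.        ] -89.32596657365082
```

View pics/ov.png

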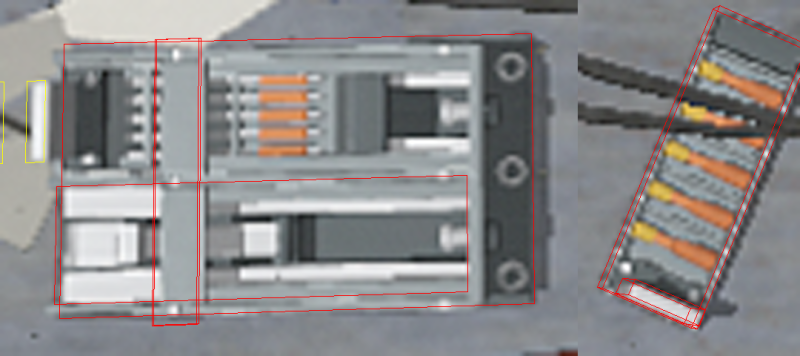

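Run:
```python
from h import *
from scipy.optimize import least_squares
f=lambda uv,a,c:(np.array(uv,float)+.5)/6-.5+[a,c]
# rack fit: (u,v,X,Y,Z), nan = unused
N=np.nan
F=[(218,150,-57,N,41.5),(218,325,-57,N,41.5),(280,150,-37,N,41.5),(280,325,-37,N,41.5),(237,243,N,0,42),(598,234,N,0,42),(690,231,N,0,42),
(237,73,N,58,42),(235,417,N,-58,42),(598,67,N,58,42),(598,405,N,-58,42),(610,320,N,-29,31),(610,152,N,29,31),(350,324,N,-29,15),(130,328,N,-29,22)]
F=np.array(F,float); W=back(f(F[:,:2],150,225),F[:,4])
def res(p):
    a=np.radians(p[2]); d=W[:,:2]-p[:2]; L=np.c_[d@[np.cos(a),np.sin(a)],d@[-np.sin(a),np.cos(a)]]
    r=L-F[:,2:4]; return r[~np.isnan(r)]
r=least_squares(res,[486,130,-89.4],loss="soft_l1"); print("rack",r.x.round(2)); print(res(r.x).round(1))
im=cv2.imread("pics/top0.png"); hsv=cv2.cvtColor(im,cv2.COLOR_BGR2HSV)
def blobs(m,a,b,c,d,mn):
    k,l,s,ct=cv2.connectedComponentsWithStats(m[c:d,a:b].astype(np.uint8))
    return [(s[i,4],(ct[i]+[a,c]).round(2),cv2.minAreaRect(np.argwhere(l==i)[:,::-1].astype(np.float32)+np.float32([a,c]))) for i in range(1,k) if s[i,4]>=mn]
print("orange")
for b in blobs((hsv[:,:,0]<32)&(hsv[:,:,1]>110)&(hsv[:,:,2]>120),380,435,185,262,8): print(b, back([b[1]],[18.]).round(1))
g=im.min(2)
print("pull cup")
for b in blobs(g>165,380,425,235,262,5): print(b, back([b[1]],[46.]).round(1))
print("pull rod")
for b in blobs(g>185,152,166,235,265,5): print(b, back([b[1]],[68.]).round(1))
```

```text
rack [485.89 128.89 -89.46]
[-0.7 -0.   0.1  0.6  0.3  0.4  0.7 -0.1  0.2 -0.6  0.8 -0.6 -0.9 -0.9
  0.3]
orange
(np.int32(68), array([416.37, 203.56]), ((416.0877685546875, 203.30975341796875), (20.11479377746582, 3.7016806602478027), 24.775142669677734)) [[ 610.5 -297.8   18. ]]
(np.int32(32), array([408.78, 210.72]), ((409.7500305175781, 211.25001525878906), (14.230249404907227, 3.1622776985168457), 18.434947967529297)) [[ 595.1 -280.8   18. ]]
(np.int32(8), array([419.38, 216.38]), ((419.0, 216.5), (1.0, 4.0), 90.0)) [[ 582.6 -303.5   18. ]]
(np.int32(63), array([409.56, 221.78]), ((408.9106140136719, 221.19161987304688), (19.694379806518555, 3.685145139694214), 25.016895294189453)) [[ 571.1 -281.8   18. ]]
(np.int32(65), array([405.65, 230.71]), ((405.10223388671875, 230.28103637695312), (20.117265701293945, 3.685145139694214), 25.016895294189453)) [[ 551.9 -272.8   18. ]]
(np.int32(66), array([401.86, 239.76]), ((401.32122802734375, 239.38320922851562), (19.754793167114258, 3.685145139694214), 25.016895294189453)) [[ 532.6 -264.1   18. ]]
pull cup
(np.int32(59), array([399.15, 253.07]), ((399.16778564453125, 253.03082275390625), (16.5521183013916, 3.393184185028076), 24.443954467773438)) [[ 505.  -251.6   46. ]]
pull rod
(np.int32(69), array([158.48, 251.62]), ((158.5, 251.5), (17.0, 3.0), 90.0)) [[514.3 232.4  68. ]]
```

Run:
```python
from h import *
t=cv2.imread("pics/top0.png").astype(int); s=cv2.imread("pics/side0.png").astype(int)
red=lambda i:(i[:,:,2]>i[:,:,1]+35)&(i[:,:,2]>i[:,:,0]+35)&(i[:,:,2]<190)
rt,rs=red(t),red(s); D=cv2.distanceTransform((~rs).astype(np.uint8),cv2.DIST_L2,3)
Z=np.arange(0,200,5.)
for u in range(210,570,25):
    v=np.flatnonzero(rt[270:345,u])+270
    if len(v)==0: continue
    X=back(np.repeat([[u,v.mean()]],len(Z),0),Z); q=proj(X,"side").round().astype(int)
    ok=[(D[b,a],z,X[i].round(0)) for i,(z,(a,b)) in enumerate(zip(Z,q)) if 0<=a<640 and 0<=b<400]
    m=min(ok,key=lambda o:o[0]); good=[o[1] for o in ok if o[0]<=1]; print(u,v.mean(),m[0],good,m[2])
im=cv2.imread("pics/side0.png"); A=crop(im,200,360,190,340,4)
for (u,v) in((397,207.5),(399,213),(430,213)):
  for z in range(0,160,20):
    q=(proj(back([(u,v)],[float(z)]),"side")[0]-[200,190]+.5)*4; cv2.circle(A,tuple(int(x) for x in q),3,(0,0,255) if z%100 else (0,255,0),-1)
cv2.imwrite("pics/sidecable.png",A)
```

```text
210 312.0 14.325 [] [402. 121. 110.]
235 311.0 5.73 [] [406.  71. 130.]
260 308.5 0.0 [np.float64(150.0), np.float64(155.0)] [413.  23. 155.]
285 305.5 0.0 [np.float64(160.0), np.float64(165.0)] [418. -22. 160.]
310 301.0 0.0 [np.float64(145.0), np.float64(150.0), np.float64(155.0), np.float64(160.0), np.float64(165.0)] [424. -66. 150.]
335 295.5 0.0 [np.float64(120.0), np.float64(125.0), np.float64(130.0), np.float64(135.0), np.float64(140.0), np.float64(145.0)] [ 430. -113.  125.]
360 290.0 0.0 [np.float64(95.0), np.float64(100.0), np.float64(105.0), np.float64(110.0), np.float64(115.0), np.float64(120.0), np.float64(125.0)] [ 437. -162.  105.]
385 286.0 4.775 [] [ 444. -210.  105.]
410 288.0 6.685 [] [ 432. -276.   30.]
435 289.6666666666667 4.775 [] [ 428. -328.   30.]
460 294.0 0.0 [np.float64(25.0), np.float64(30.0)] [ 418. -382.   25.]
485 301.0 11.3336 [] [ 405. -429.   40.]
510 312.5 40.110016 [] [ 385. -468.   65.]
535 326.0 71.62508 [] [ 363. -503.   90.]
560 337.0 102.185135 [] [ 348. -536.  115.]
```

View pics/sidecable.png

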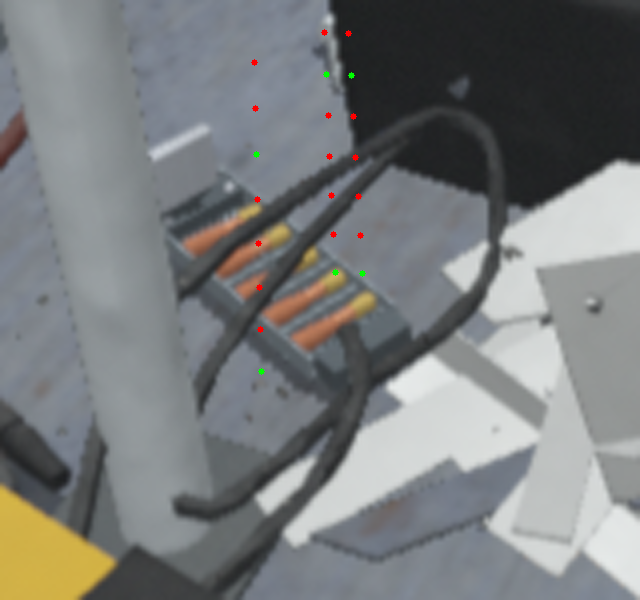

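```bash
cat > mv.py <<'E'
import sys,json,numpy as np
# python3 mv.py x y z yaw(cmd now)  then targets "x,y,z,yaw" ... -> tool shifts cm, turn deg
x0=np.array(list(map(float,sys.argv[1:4]))); w=float(sys.argv[4]); a=np.radians(w); c,s=np.cos(a),np.sin(a)
for t in sys.argv[5:]:
    t=list(map(float,t.split(","))); d=np.array(t[:3])-x0
    print(t,"->",round((c*d[0]+s*d[1])/10,2),round((s*d[0]-c*d[1])/10,2),round(-d[2]/10,2),"turn",round(w-t[3],1))
E
python3 mv.py 195.441 -540.783 213.976 19.87 250,-250,260,66 505,-251.6,150,66
```

```text
[250.0, -250.0, 260.0, 66.0] -> 15.01 -25.49 -4.6 turn -46.1
[505.0, -251.6, 150.0, 66.0] -> 38.94 -16.68 6.4 turn -46.1
```

Emit:
{"method": "jog_arm", "body": {"steps": [0.55,15.0,-25.5,-4.6,-46.1,0.55,15.0,-25.5,-4.6,-46.1,0.55,15.0,-25.5,-4.6,-46.1,0.55,15.0,-25.5,-4.6,-46.1,0.55,15.0,-25.5,-4.6,-46.1,0.55,15.0,-25.5,-4.6,-46.1,0.55,15.0,-25.5,-4.6,-46.1,0.55,38.9,-16.7,-4.6,-46.1,0.55,38.9,-16.7,-4.6,-46.1,0.55,38.9,-16.7,-4.6,-46.1,0.55,38.9,-16.7,-4.6,-46.1,0.55,38.9,-16.7,-4.6,-46.1,0.55,38.9,-16.7,-4.6,-46.1,0.55,38.9,-16.7,6.4,-46.1,0.55,38.9,-16.7,6.4,-46.1,0.55,38.9,-16.7,6.4,-46.1,0.55,38.9,-16.7,6.4,-46.1], "force": 50}}

```text
time_s: 1.8
ee_pos: [503.2, -251.5, 148.6]
ee_rot: [-179.8, -0.0, 65.9]
force: [0.3, -0.3, 0.1]
gripper_width: 41.3
```

Emit:
{"method": "jog_arm", "body": {"steps": [0.55,0,0,5,0,0.55,0,0,9,0,0.55,0,0,9,0,0.55,0,0,9,0]}}

```text
time_s: 2.2
ee_pos: [506.1, -252.7, 62.4]
ee_rot: [179.8, 0.0, 65.9]
force: [0.8, 0.1, 0.2]
gripper_width: 41.0
```

Run:
```python
from h import *
print(env.state()["ee_pos"],env.state()["force"])
a=crop(env.grab_frame("top")[:,:,::-1],360,440,185,285,5); b=crop(env.grab_frame("side")[:,:,::-1],200,280,180,280,5)
cv2.imwrite("pics/desc.png",np.hstack([a,b]))
```

```text
[ 506.12638295 -252.65221691   62.43126389] [0.80768534 0.12793351 0.18363855]
```

View pics/desc.png

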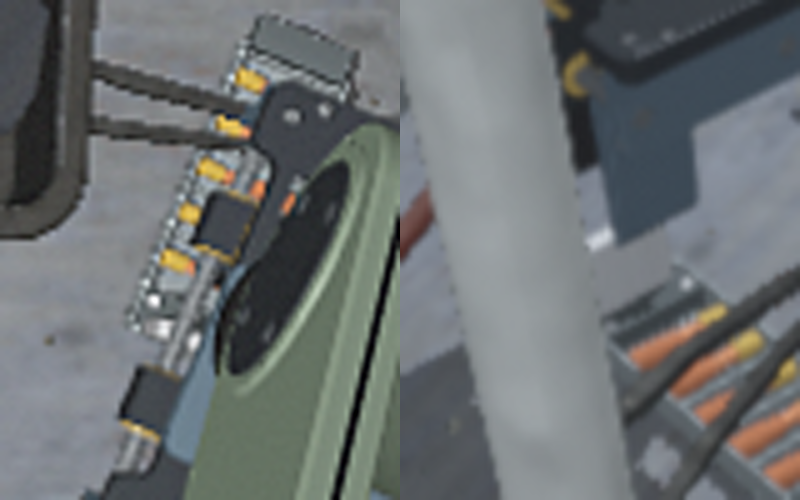

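Emit:
{"method": "jog_arm", "body": {"steps": [0.55,0,0,2,0,0.55,0,0,3.3,0,0.55,0,0,3.3,0,0.55,0,0,3.3,0,1,0,0,3.3,0,1,0,0,3.3,0,1,0,0,3.3,0,1,0,0,3.3,0,1,0,0,3.3,0,1,0,0,3.3,0,1,0,0,3.3,0,1,0,0,3.3,0], "force": 55}}

```text
time_s: 3.5
ee_pos: [504.5, -251.5, 27.1]
ee_rot: [-180.0, 0.0, 66.0]
force: [-1.1, 1.3, 2.2]
gripper_width: 7.4
```

```bash
python3 mv.py 505 -251.6 27 65.97 505,-251.6,43,65.97 500,-248,43,46 495,-235,43,25 490,-215,43,0.54 490,-215,250,0.54
```

```text
[505.0, -251.6, 43.0, 65.97] -> 0.0 0.0 -1.6 turn 0.0
[500.0, -248.0, 43.0, 46.0] -> 0.13 -0.6 -1.6 turn 20.0
[495.0, -235.0, 43.0, 25.0] -> 1.11 -1.59 -1.6 turn 41.0
[490.0, -215.0, 43.0, 0.54] -> 2.73 -2.86 -1.6 turn 65.4
[490.0, -215.0, 250.0, 0.54] -> 2.73 -2.86 -22.3 turn 65.4
```

Emit:
{"method": "jog_arm", "body": {"steps": [1,0,0,-0.8,0,1,0,0,-1.6,0,1,0.1,-0.3,-1.6,5,1,0.1,-0.4,-1.6,12,1,0.1,-0.6,-1.6,20,1,0.4,-0.9,-1.6,27,1,0.8,-1.3,-1.6,34,1,1.1,-1.6,-1.6,41,1,1.7,-2.0,-1.6,48,1,2.2,-2.4,-1.6,55,1,2.7,-2.9,-1.6,61,1,2.7,-2.9,-1.6,65.4,1,2.7,-2.9,-1.6,65.4,1,2.7,-2.9,-1.6,65.4]}}

```text
time_s: 4.9
ee_pos: [489.1, -215.1, 43.0]
ee_rot: [-180.0, -0.0, 0.7]
force: [-0.9, 0.4, -7.1]
gripper_width: 7.5
```

```bash
python3 mv.py 490 -215 43 0.54 490,-215,250,0.54 455,337.6,250,0.54 455,337.6,85,0.54
```

```text
[490.0, -215.0, 250.0, 0.54] -> 0.0 0.0 -20.7 turn 0.0
[455.0, 337.6, 250.0, 0.54] -> -2.98 -55.29 -20.7 turn 0.0
[455.0, 337.6, 85.0, 0.54] -> -2.98 -55.29 -4.2 turn 0.0
```

Emit:
{"method": "jog_arm", "body": {"steps": [1,0,0,-3,0,1,0,0,-7,0,1,0,0,-11,0,1,0,0,-15,0,1,0,0,-18,0,1,0,0,-20.7,0,1,-0.3,-3,-20.7,0,1,-0.6,-7,-20.7,0,1,-0.9,-11,-20.7,0,1,-1.2,-15,-20.7,0,1,-1.5,-19,-20.7,0,1,-1.8,-23,-20.7,0,1,-2.1,-27,-20.7,0,1,-2.4,-31,-20.7,0,1,-2.7,-35,-20.7,0,1,-3.0,-39,-20.7,0,1,-3.2,-43,-20.7,0,1,-3.6,-47,-20.7,0,1,-4.0,-51,-20.7,0,1,-4.0,-54,-20.7,0]}}

```text
time_s: 6.9
ee_pos: [443.0, 327.1, 249.8]
ee_rot: [-179.9, -0.0, 0.7]
force: [-0.2, -0.4, -6.1]
gripper_width: 7.7
```

Emit:
{"method": "jog_arm", "body": {"steps": [1,1.0,-1.3,0,0,1,1.0,-1.3,4,0,1,1.0,-1.3,8,0,1,1.0,-1.3,12,0,1,1.0,-1.3,15,0,1,1.0,-1.3,16.5,0,1,1.0,-1.3,16.5,0,1,1.0,-1.3,16.5,0,1,1.0,-1.3,16.5,0]}}

```text
time_s: 7.8
ee_pos: [454.7, 338.4, 86.4]
ee_rot: [-179.9, -0.2, 0.6]
force: [-0.3, 0.9, -6.5]
gripper_width: 7.5
```

Run:
```python
from h import *
s=env.state();print(s["ee_pos"],s["ee_rot"],s["force"])
im=env.grab_frame("top")[:,:,::-1]; cv2.imwrite("pics/topB_raw.png",im)
a=crop(im,70,230,215,315,5)
cv2.imwrite("pics/ins.png",a)
```

```text
[454.70235288 338.37700236  86.44703051] [-1.79887317e+02 -1.65083425e-01  5.84074023e-01] [-0.25984034  0.91122161 -6.53505599]
```

View pics/ins.png

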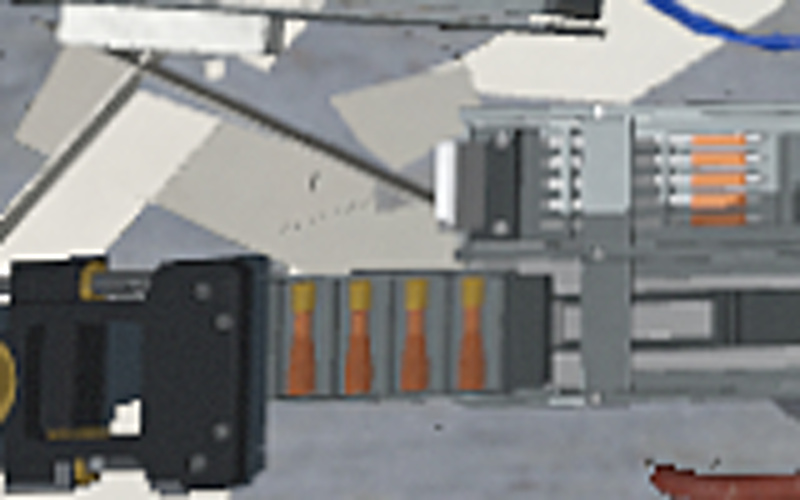

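Run:
```python
from h import *
im=cv2.imread("pics/topB_raw.png"); hsv=cv2.cvtColor(im,cv2.COLOR_BGR2HSV)
m=(hsv[:,:,0]<32)&(hsv[:,:,1]>110)&(hsv[:,:,2]>80); a,b,c,d=124,172,268,298
k,l,s,ct=cv2.connectedComponentsWithStats(m[c:d,a:b].astype(np.uint8))
def rk(W):
    q=np.radians(-89.46); e=W[:,:2]-[485.89,128.89]; return np.c_[e@[np.cos(q),np.sin(q)],e@[-np.sin(q),np.cos(q)]].round(1)
for i in range(1,k):
    if s[i,4]>15: print(s[i],rk(back([ct[i]+[a,c]],[77.])))
f=lambda uv:(np.array(uv,float)+.5)/5-.5+[70,215]
print("nose",rk(back(f([(551,275),(551,387)]),[75.]*2)),"tray edges",rk(back(f([(320,272),(320,398),(500,270),(500,398)]),[73.]*4)))
print("pull tcp",rk(np.array([[454.7,338.4,0]])))
```

```text
[15  3  5 23 87] [[-131.5  -29.7]]
[26  3  5 22 81] [[-110.4  -29.5]]
[38  3  5 22 80] [[-88.6 -30. ]]
[ 4  4  5 22 89] [[-152.4  -30. ]]
nose [[-59.4  -6.5]
 [-58.8 -49.7]] tray edges [[-148.1   -3.1]
 [-146.9  -51.4]
 [ -79.6   -4.2]
 [ -78.8  -53.5]]
pull tcp [[-209.8  -29.2]]
```

Emit:
{"method": "jog_arm", "body": {"steps": [1,0,-0.3,0,0,1,0,-0.3,1,0,1,0,-0.3,2,0,1,0,-0.3,2.7,0,1,0,-0.3,3.0,0,1,0,-0.3,3.3,0,1,0,-0.3,3.5,0,1,0,-0.3,3.5,0,1,0,-0.3,3.5,0]}}

```text
time_s: 8.75
ee_pos: [453.4, 340.6, 50.1]
ee_rot: [180.0, 0.0, 0.6]
force: [-1.9, 0.6, -2.9]
gripper_width: 7.6
```

Emit:
{"method": "jog_arm", "body": {"steps": [1,0,0.3,0.05,0,1,0,0.6,0.05,0,1,0,0.9,0.05,0,1,0,1.2,0.05,0,1,0,1.5,0.05,0,1,0,1.5,0.05,0]}}

```text
time_s: 9.35
ee_pos: [453.7, 324.9, 49.4]
ee_rot: [180.0, -0.0, 0.6]
force: [0.2, -0.5, -3.5]
gripper_width: 7.7
```

Emit:
{"method": "jog_arm", "body": {"steps": [1,0,0.6,0,0,1,0,1.2,0,0,1,0,1.8,0,0,1,0,2.4,0,0,1,0,3.0,0,0,1,0,3.0,0,0]}}

```text
time_s: 9.95
ee_pos: [453.8, 294.2, 49.3]
ee_rot: [179.9, 0.0, 0.6]
force: [0.1, -1.7, -4.3]
gripper_width: 7.4
```

Emit:
{"method": "jog_arm", "body": {"steps": [1,0,0.7,0,0,1,0,1.4,0,0,1,0,2.1,0,0,1,0,2.8,0,0,1,0,3.5,0,0,1,0,4.2,0,0,1,0,4.9,0,0,1,0,5.6,0,0,1,0,6.3,0,0,1,0,7.0,0,0,1,0,7.5,0,0,1,0,7.5,0,0]}}

```text
time_s: 11.15
ee_pos: [454.6, 219.4, 49.3]
ee_rot: [179.9, 0.0, 0.6]
force: [0.8, -1.7, -1.9]
gripper_width: 8.0
```

Emit:
{"method": "jog_arm", "body": {"steps": [1,0,0.5,0,0,1,0,1.0,0,0,1,0,1.5,0,0,1,0,1.9,0,0,1,0,2.2,0,0,1,0,2.2,0,0]}}

```text
time_s: 11.75
ee_pos: [455.4, 199.3, 49.8]
ee_rot: [-179.9, -0.1, 0.5]
force: [-0.7, 4.6, -1.8]
gripper_width: 7.7
```

Emit:
{"method": "jog_arm", "body": {"steps": [1,0,0.2,0,0,1,0,0.3,0,0,1,0,0.4,0,0,1,0,0.4,0,0]}}

```text
time_s: 12.15
ee_pos: [455.2, 195.4, 49.5]
ee_rot: [-179.9, -0.0, 0.5]
force: [1.1, 6.3, -3.3]
gripper_width: 7.5
```

Emit:
{"method": "jog_arm", "body": {"steps": [1,0,0.1,0,0,1,0,0.2,0,0,1,0,0.2,0,0,1,0,0.2,0,0]}}

```text
time_s: 12.55
ee_pos: [455.3, 193.8, 49.5]
ee_rot: [-179.9, -0.0, 0.5]
force: [0.2, 6.6, -3.3]
gripper_width: 7.8
```

Emit:
{"method": "jog_arm", "body": {"steps": [1,0,0.1,0,0,1,0,0.15,0,0,1,0,0.15,0,0,1,0,0.15,0,0]}}

```text
time_s: 12.95
ee_pos: [455.5, 193.0, 49.7]
ee_rot: [-179.8, -0.1, 0.4]
force: [-0.7, 9.3, -1.8]
gripper_width: 7.4
```

Emit:
{"method": "jog_arm", "body": {"steps": [0.7,0,0,0,0,0.7,0,0,0,0,0.7,0,0,0,0,0.7,0,0,0,0,0.7,0,0,-3,0,0.7,0,0,-7,0,0.7,0,0,-7,0,0.7,0,10,-7,0,0.7,0,-5,-7,0,0.7,0,-10,-7,0,0.7,0,-10,-7,0,0.7,0,-10,-7,0,0.7,0,-10,-7,0]}}

```text
time_s: 14.25
ee_pos: [453.3, 291.1, 118.5]
ee_rot: [179.9, 0.1, 0.7]
force: [-0.0, -0.3, 0.2]
gripper_width: 27.0
```

Run:
```python
from h import *
s=env.state();print(s["ee_pos"],s["ee_rot"],s["force"])
im=env.grab_frame("top")[:,:,::-1]; cv2.imwrite("pics/topC_raw.png",im)
cv2.imwrite("pics/lat.png",crop(im,130,280,220,315,5))
```

```text
[453.32464344 291.14364904 118.51440884] [1.79897314e+02 8.09089494e-02 6.92757195e-01] [-0.03606783 -0.29228984  0.21690684]
```

View pics/lat.png

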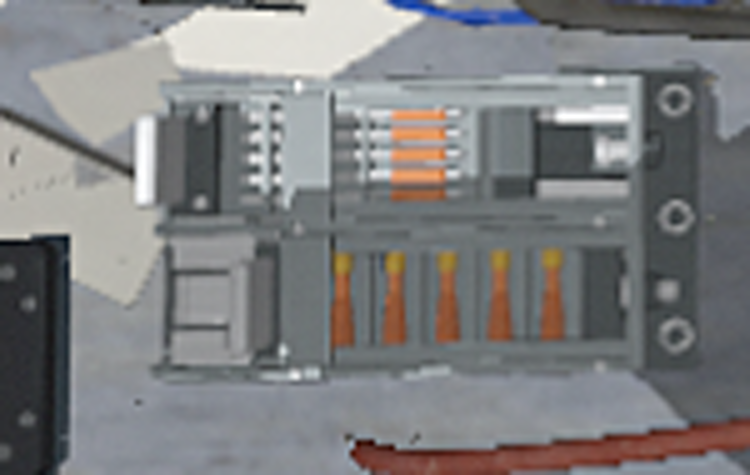

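Emit:
{"method": "jog_arm", "body": {"steps": [0.7,2.7,2.9,0,0,0.7,5.4,5.9,0,0,0.7,5.4,5.9,0,0,0.7,5.4,5.9,0,0,0.7,5.4,5.9,2,0,0.7,5.4,5.9,4,0,0.7,5.4,5.9,6,0,0.7,5.4,5.9,6.9,0,0.7,5.4,5.9,6.9,0,0.7,5.4,5.9,6.9,0]}}

```text
time_s: 15.3
ee_pos: [508.6, 233.0, 51.0]
ee_rot: [-180.0, -0.0, 0.6]
force: [0.6, 0.2, -0.0]
gripper_width: 27.5
```

Run:
```python
from h import *
im=cv2.imread("pics/topC_raw.png"); f=lambda uv:(np.array(uv,float)+.5)/5-.5+[130,220]
W=back(f([(240,300),(145,160)]),[68.,68.]); print(W); q=np.radians(-89.46)
print((W[:,:2]-[485.89,128.89])@np.array([[np.cos(q),-np.sin(q)],[np.sin(q),np.cos(q)]]))
```

```text
[[459.01547353 194.11075652  68.        ]
 [514.32414413 232.13996575  68.        ]]
[[ -65.47114258  -26.25865084]
 [-102.97739859   29.40597489]]
```

Emit:
{"method": "jog_arm", "body": {"steps": [1,0,0,0,0,1,0,0,0,0,1,0,0,0,0,1,0,0,0,0,1,0,0.3,0,0,1,0,0.7,0,0,1,0,1.2,0,0,1,0,1.7,0,0,1,0,2.2,0,0,1,0,2.7,0,0,1,0,3.1,0,0,1,0,3.4,0,0,1,0,3.4,0,0], "force": 40}}

```text
time_s: 16.6
ee_pos: [509.9, 199.6, 51.1]
ee_rot: [-179.8, -0.1, 0.5]
force: [-0.1, 6.8, 4.6]
gripper_width: 7.8
```

Emit:
{"method": "jog_arm", "body": {"steps": [1,0,0.2,0,0,1,0,0.4,0,0,1,0,0.5,0,0,1,0,0.5,0,0]}}

```text
time_s: 17.0
ee_pos: [509.9, 195.3, 51.1]
ee_rot: [-179.8, -0.1, 0.5]
force: [-0.5, 8.5, 4.6]
gripper_width: 7.6
```

Emit:
{"method": "jog_arm", "body": {"steps": [1,0,0.1,0,0,1,0,0.2,0,0,1,0,0.25,0,0,1,0,0.25,0,0]}}

```text
time_s: 17.4
ee_pos: [510.0, 193.5, 51.1]
ee_rot: [-179.7, -0.1, 0.5]
force: [1.0, 11.3, 3.8]
gripper_width: 7.5
```

Emit:
{"method": "jog_arm", "body": {"steps": [1,0,0.1,0,0,1,0,0.15,0,0,1,0,0.15,0,0,1,0,0.15,0,0]}}

```text
time_s: 17.8
ee_pos: [510.2, 193.4, 51.1]
ee_rot: [-179.6, -0.2, 0.4]
force: [0.0, 16.6, 2.8]
gripper_width: 7.7
```

Emit:
{"method": "jog_arm", "body": {"steps": [0.7,0,0,0,0,0.7,0,0,0,0,0.7,0,0,0,0,0.7,0,0,0,0,0.7,0,0,-3,0,0.7,0,0,-7,0,0.7,0,0,-12,0,0.7,-3,-4,-13,0,0.7,-6,-8,-13,0,0.7,-9,-12,-13,0,0.7,-12,-16,-13,0,0.7,-12,-16,-13,0,0.7,-12,-16,-13,0]}}

```text
time_s: 19.1
ee_pos: [386.7, 348.3, 179.9]
ee_rot: [179.9, 0.0, 0.7]
force: [0.7, -1.2, 0.8]
gripper_width: 27.4
```

Run:
```python
from h import *
s=env.state();print(s["ee_pos"],s["force"],s["gripper_width"])
im=env.grab_frame("top")[:,:,::-1]; cv2.imwrite("pics/topD_raw.png",im)
cv2.imwrite("pics/fin.png",crop(im,140,280,220,310,5))
```

```text
[386.68322892 348.3126522  179.93172847] [ 0.68290423 -1.22540429  0.83370718] 27.40378038321826
```

View pics/fin.png

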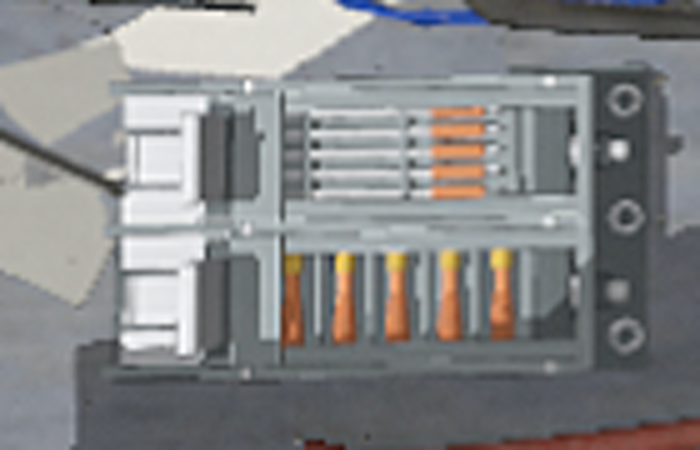

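Run:
```python
from h import *
f=lambda uv:(np.array(uv,float)+.5)/5-.5+[140,220]
W=back(f([(188.5,308),(191,155)]),[68.,68.]); q=np.radians(-89.46)
print((W[:,:2]-[485.89,128.89])@np.array([[np.cos(q),-np.sin(q)],[np.sin(q),np.cos(q)]])+[71,0])
b=env.grab_frame("top")[:,:,::-1].astype(int); a=cv2.imread("pics/topD_raw.png").astype(int)
t=cv2.imread("pics/top0.png").astype(int)
print("motion",abs(a-b)[230:300,160:280].max(),"bolt diff",abs(t-b)[238:260,318:348].mean())
env.job_done()
```

```text
[[  4.99657646 -29.35092046]
 [  5.13169998  30.49151966]]
motion 99 bolt diff 3.3444444444444446
the job is handed in; nothing more can be done
```

Both cassettes are in the rack and the job is handed in, at about 19 s of the 67 s allowed. I don't know the verdict, because handing in reports none.

- **Cup cassette:** I gripped it by its pull and swung it out low from under the black cables. Then I carried it over the lead, set its nose on latch b and pushed it in until it met the back wall. The last push read about 9 N.
- **Rod cassette:** I gripped its pull and pushed it in to the back wall, where the last push read about 17 N.

**Final checks**
- **Positions:** the last top picture puts the cup cassette at rack x 5.0, y -29.4 mm and the rod cassette at x 5.1, y +30.5 mm. Both are within the limits, to about 1–2 mm. I did not measure their heights.
- **Latches:** I did not measure the latch angles. I take both as up because each cassette stayed about 5 mm along after release, with the spring pushing back against it.
- **At rest (disagreed):** comparing two late pictures of the rack gave one pixel differing by 99 levels, so this check did not come out clean. It used the maximum over the area, and I didn't find out whether the cause was noise, the arm's shadow or real movement.
- **Bystanders:** only the bolt's spot was compared with the first picture (mean difference 3 levels). I did not check the tin and bracket afterwards. The wrist force never showed an unexpected contact.

One row of the retreat after the first release was mis-typed. It sent the empty gripper up to 5 cm the wrong way, above the rack, and no contact showed.

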